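Slide a freshly glazed bottle into its row on the kiln shelf

ROBOT

A 7-joint arm with a two-finger parallel gripper is mounted at the origin on the work surface. World frame = base frame: x ahead of the robot, y to its left, z up, the work surface at z = 0. Lengths are in m, angles in rad, forces in N, time in s.
With the tool pointing down it reaches from about 0.425 to 0.875 m from the base axis. Payload 4.7 kg.
Tool frame: the origin (TCP) lies at the very end of the fingers, on their centre line; the grasp point (between the pads) lies 19 mm behind it (grip_point_offset is the distance from the TCP to the grasp point, in m); x points along the fingers, z is the direction in which the jaws open and shut, and the axes are right-handed (so a half turn about x gives the same grasp; the last joint's range is limited). The gripper opens to 87 mm and grips with 3 to 60 N. Pads are 19 mm wide; open, the fingers measure 117 mm over their backs; the gripper's body (75 mm by 190 mm) begins 51 mm behind the grasp point.
Start: joints at [-1.196, 0.321, -0.07, 1.45, 0.023, 1.371, -0.057], TCP at [0.229, 0.608, 0.223] pointing down, gripper open.
Joint ranges: [-2.86, 2.86], [-0.3, 2.09], [-1.38, 1.24], [0.06, 2.45], [-1.56, 4.7], [0.09, 2.05], [-2.69, 2.69]. Speed limits (rad/s): [2.57, 2.57, 3.14, 3.14, 3.14, 3.14, 3.14].

INTERFACE

Orientations are given as a rotation vector (axis times angle).
In Python, from bench import get_state, get_image, calibration, close_job, grip_point_offset gives the robot as it stands.
- The arm moves only by the tool play_rows, never from a script. Its argument "targets" is a list of rows, each an object with "claw": the closure, from 0 (fully open) to 1 (shut); "linear": the shift along the tool's x, y, z as a fraction of full scale, a list of three; "rotation": the turn, a rotation vector about the tool's x, y, z as a fraction of full scale, a list of three. In form: [{"claw": claw, "linear": [x, y, z], "rotation": [wx, wy, wz]}, ...]. A call has 1 to 10 rows; each row shifts and turns the pose as measured when the row begins, along the tool's axes as they then stand; what a row does not reach is not made up. Full scale, the value 1, is 2.5 cm for a shift and 90 degrees for a turn. A row lasts 1/12 s, in which the tool goes at most 41.7 mm and 7.16 degrees, less where a joint would pass 70% of its speed; a pose out of reach is approached as far as the arm can. A call with a number of a shift or a turn outside -1 to 1 is refused whole. A call with a gripper value outside its range is refused whole. The fingers move at their own pace and stop on an object; "newtons" is the grip in N (left out, the last holds). Time passes only in rows, so rows that do not move let the fingers close. It gives the time, the measured TCP pose, the force and the opening at its end, in the units of the state.
- get_state(): the state, without advancing time (a new reading comes with each control period).
- get_image(name): name is "side" or "top"; returns the picture (400x640x3 uint8, blue, green, red); there is no depth.
- calibration(name): a dict with "fx", "fy", "cx", "cy" (pixels), "dist_coeffs" ([k1, k2, p1, p2, k3] as OpenCV has them; the pictures are not rectified), "rvec" (rotation vector, rad) and "tvec" (3), from world to camera coordinates, as OpenCV has them. Camera axes: x right, y down, z forward; pixel columns grow to the right and rows downward; lengths in m; the calibration is good to about 2 mm. A picture is of the moment at which its call begins. calibration takes no time and is no camera call.
- close_job(): hands the job in, once; it reports no verdict.
The state is a dict: "time": time; "joint_positions": joint angles; "qd": joint speeds; "joint_torque": joint torques, N m; "position": TCP position; "tool_rot": TCP orientation; "ft_force": force on the tool from outside, world axes, zero at the start; "torque": the same for the moment, N m; "grip_width": opening from 0.0 (shut) to 1.0 (fully open).
Only numpy, scipy, OpenCV 4.12 (cv2) and the standard library are available. Lean on these libraries where they do the work, as an engineer would, in place of code of your own. Each camera call takes 0.05 s, during which the arm holds its last target. There are 200 camera calls.

TASK

The kiln shelf is being packed: two tall long-necked bottles already stand in a row between the two square props, and a third bottle like them stands out by itself on the open part of the shelf. With the fingertips low on its bare clay foot, gently push that bottle across the shelf into the gap between the other two, so that it stands upright in line with them and midway between them, touching neither. The glaze on all three bottles is raw and rubs off, so touch none of them above the bare foot; do not pick the bottle up, squeeze it, knock it or let it tip, and leave everything else where it stands.

Things in the scene. Friction and masses are not known exactly. Their poses are not given: they have to be found in the camera images.
- bottle: the bottle to push: round, slender, 230 mm high, 0.3 to 0.4 kg, bare clay foot 30 mm high (58 mm across for the lowest 27 mm), glaze above. Starts 100 to 165 mm from the row on the shelf's open side, up to 45 mm sideways of the gap's middle. Slides on the shelf (friction about 0.5 to 0.7); tips if pushed much above the foot. Origin at the centre of its underside, z up
- bottle_a: one bottle of the row (left end, seen from the shelf's open side), loose, same shape and size as the bottle to push; origin at the centre of its underside, z up; its y axis points along the row, away from bottle_b, and its x axis across the row, away from the open side of the shelf
- bottle_b: the other bottle of the row, loose, same shape and size; origin at the centre of its underside. Its centre is 150 to 170 mm from that of bottle_a, so a bottle midway between has 17 to 27 mm free on each side
- bottle_glaze: the ochre raw-glazed part of the bottle to push, one with it, not to be touched: 51 mm across from 30 to 52 mm above the underside, tapering to a neck 17 mm across at 160 to 200 mm, lip 32 mm across at 230 mm. Origin on the bottle's axis at the glaze line, 30 mm above its underside
- bottle_a_glaze: the glazed part of bottle_a, origin on its axis 30 mm above its underside
- bottle_b_glaze: the glazed part of bottle_b, origin on its axis 30 mm above its underside
- kiln_base: base of a top-hat kiln, fixed: a round brick slab 536 mm across and 63 mm high in a steel band, and on it, on stubs, the level round white kiln shelf 456 mm across, its top 104 mm above the origin. Origin on the bench at the centre of the base; its x axis points from the shelf's open side towards the row, up to 70 degrees either way from straight ahead of the robot, z up
- bowl: small glazed tea bowl, 80 mm across, 48 mm high, standing near the shelf's edge, outward of one end of the row and a little in front of it; origin at the centre of its underside
- cone_pack: three thin pyrometric cones in a clay pat, 24 x 62 mm, 67 mm high, standing near the shelf's edge, outward of one end of the row and a little in front of it; origin at the centre of its underside
- prop_a: kiln prop, a loose square post 40 x 40 x 250 mm standing near the shelf's edge, outward of bottle_a and a little behind the row; origin at the centre of its underside
- prop_b: kiln prop like prop_a, outward of bottle_b; origin at the centre of its underside
Things that resemble listed ones, but are neither listed nor needed, are in the scene too. Leave any pink look-alike of the bottle_b alone.

How it is judged:
By the outcome, as a careful person would: the job done as asked, in the order asked, and still so for the second after the job is handed in, with the robot touching nothing.
It also fails if it takes over 51 s, if anything falls off the work surface, if the arm or the gripper's body presses on something with over 40 N, if the wrist force passes 120 N, or if a joint passes its speed limit or range.

## Working session

There is one attempt and no reset: what is moved stays moved. The work goes in short steps, Python scripts to look and compute and a tool call to move; the robot and the scene stay as the last step left them, time stands still between calls to the robot, and variables do not carry over. Pictures are saved under pics/ and viewed, about 8 in all and at most 12, crops included, and the job is handed in when it is done.

Besides the shell and the picture viewer there is one more tool, called after ">>>" as name(argument=value, ...), one argument or row to a line, values as JSON. play_rows: Moves the arm, as the interface text tells. Shift numbers are shares of 2.5 cm and turn numbers shares of 90 degrees, none past 1 either way. Its arguments: {"type":"object","properties":{"targets":{"type":"array"},"newtons":{"type":"number"}},"required":["targets"]}

```bash
mkdir -p pics; ls
python3 - <<'E'
from bench import *
import cv2, numpy as np
for n in ("side","top"):
    im=get_image(n); cv2.imwrite(f"pics/{n}0.png",im)
    c=calibration(n); print(n,{k:np.round(v,4).tolist() for k,v in c.items()})
s=get_state(); print(s, grip_point_offset)
E
```

```text
pics
side {'fx': 365.0847, 'fy': 365.0847, 'cx': 318.2421, 'cy': 204.5544, 'dist_coeffs': [-0.0401, 0.0, 0.0, 0.0, 0.0], 'rvec': [2.261, -0.6623, 0.3002], 'tvec': [-0.5696, 0.2831, 0.7879]}
top {'fx': 386.302, 'fy': 386.302, 'cx': 310.2504, 'cy': 193.065, 'dist_coeffs': [0.0029, 0.0, 0.0, 0.0, 0.0], 'rvec': [2.2107, -2.1673, 0.0323], 'tvec': [-0.0501, 0.6246, 1.0385]}
{'time': 0.1, 'joint_positions': array([-1.19589285,  0.32176394, -0.07008152,  1.45155628,  0.02261077,
        1.37077354, -0.05688296]), 'qd': array([-0.00062349, -0.00341502, -0.00041837, -0.00273553,  0.00016833,
        0.00199089, -0.00065526]), 'joint_torque': array([ 9.67868345e-05, -4.92569554e+01, -4.05813698e-01, -3.13399601e+01,
       -6.42609852e-02,  3.95204220e-02,  7.54965208e-05]), 'position': array([0.22934505, 0.60767281, 0.22155942]), 'tool_rot': array([-0.94053495,  1.35992909,  0.9387866 ]), 'ft_force': array([-0.27540519,  1.34418409,  0.03016641]), 'torque': array([ 0.00918355,  0.06175952, -0.00259469]), 'grip_width': 0.9972947943387493} 0.0187
```

View pics/side0.png

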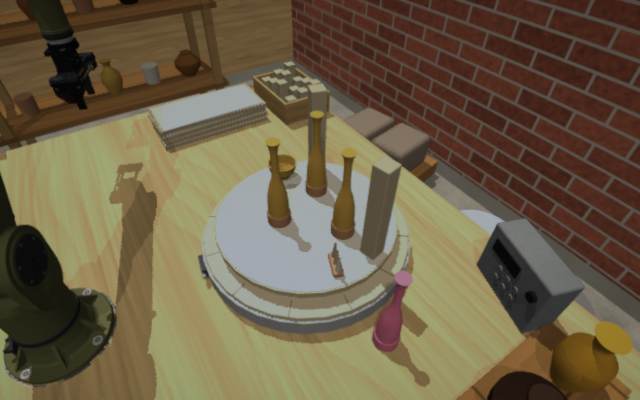

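View pics/top0.png

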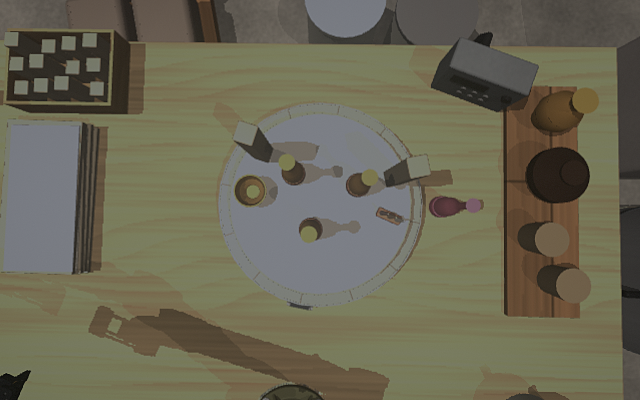

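The top view (right way up: +x is up, +y is left) shows:
- **Bottle candidates, foot pixels:** (311,230) stands alone on the open side, with its lip at (309,235). (293,170) and (358,185) form the row between the props at (250,140) and (408,170).
- **Others:** a pink look-alike stands off the shelf at (455,207), the bowl is at (250,190) and the cones at (390,215).

(311,230) fits the bottle to push: it is ochre, off the row and on the robot side. I'll measure it and confirm with a crop.

```bash
cat > h.py <<'E'
from bench import *
import cv2, numpy as np
from scipy.spatial.transform import Rotation as R
def cal(n):
    c=calibration(n); K=np.array([[c['fx'],0,c['cx']],[0,c['fy'],c['cy']],[0,0,1.]])
    return K,np.array(c['dist_coeffs'],float),np.array(c['rvec'],float),np.array(c['tvec'],float)
def ray(n,uv):
    K,d,r,t=cal(n); p=cv2.undistortPoints(np.array(uv,float).reshape(-1,1,2),K,d)[:,0]
    M=cv2.Rodrigues(r)[0]; o=-M.T@t; v=np.c_[p,np.ones(len(p))]@M
    return o,v
def onplane(n,uv,z):
    o,v=ray(n,uv); return o+v*((z-o[2])/v[:,2])[:,None]
def proj(n,P):
    K,d,r,t=cal(n); return cv2.projectPoints(np.array(P,float).reshape(-1,1,3),r,t,K,d)[0][:,0]
E
python3 - <<'E'
from h import *
t=cv2.imread("pics/top0.png"); s=cv2.imread("pics/side0.png")
hsv=cv2.cvtColor(t,cv2.COLOR_BGR2HSV)
for p in [(309,235),(288,162),(370,178),(311,226),(293,176),(358,187),(252,191),(330,260)]:
    print(p,hsv[p[1],p[0]])
# shelf ellipse
m=cv2.inRange(hsv,(0,0,90),(180,40,255)); m[:100]=0;m[310:]=0;m[:,:215]=0;m[:,430:]=0
m=cv2.morphologyEx(m,cv2.MORPH_OPEN,np.ones((3,3)))
c=max(cv2.findContours(m,0,2)[0],key=cv2.contourArea); h=cv2.convexHull(c)
P=onplane("top",h,0.104)[:,:2]; 
A=np.c_[2*P,np.ones(len(P))]; x=np.linalg.lstsq(A,(P**2).sum(1),rcond=None)[0]
print("shelf c",x[:2],"r",np.sqrt(x[2]+x[:2]@x[:2]))
# bright ochre lip
m=cv2.inRange(hsv,(18,110,120),(32,255,255)); m[:140]=0;m[260:]=0;m[:,:220]=0;m[:,430:]=0
for c in cv2.findContours(m,0,2)[0]:
    if cv2.contourArea(c)>30:
        (u,v),r=cv2.minEnclosingCircle(c); print("lip px",round(u,1),round(v,1),round(r,1),onplane("top",[(u,v)],0.334)[0].round(4), cv2.contourArea(c))
a=cv2.resize(t[120:260,220:430],None,fx=3.7,fy=3.7,interpolation=cv2.INTER_CUBIC)
cv2.imwrite("pics/crop_t.png",a[:,:])
b=cv2.resize(s[100:300,190:420],None,fx=3,fy=3,interpolation=cv2.INTER_CUBIC); cv2.imwrite("pics/crop_s.png",b)
E
```

```text
(309, 235) [ 30  87 123]
(288, 162) [ 30  89 123]
(370, 178) [ 27  94 122]
(311, 226) [27 81 94]
(293, 176) [16 86 71]
(358, 187) [15 98 81]
(252, 191) [ 33  86 127]
(330, 260) [110  17 134]
shelf c [ 0.59679566 -0.06235153] r 0.25382529403930043
```

View pics/crop_t.png

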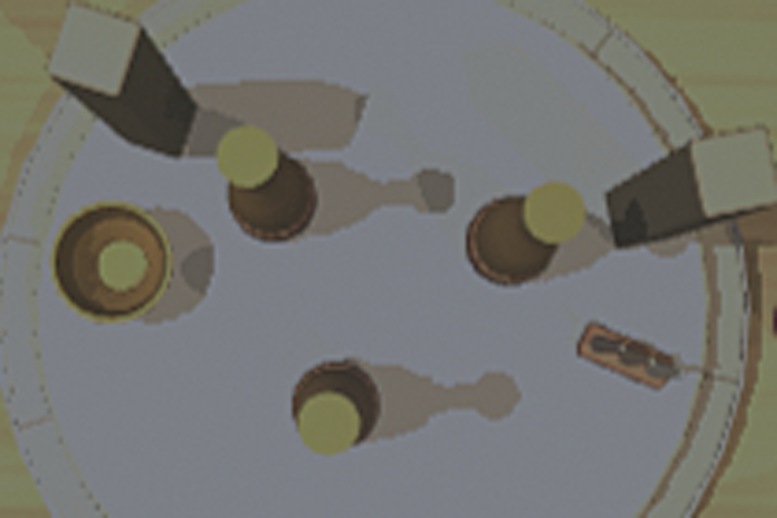

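View pics/crop_s.png

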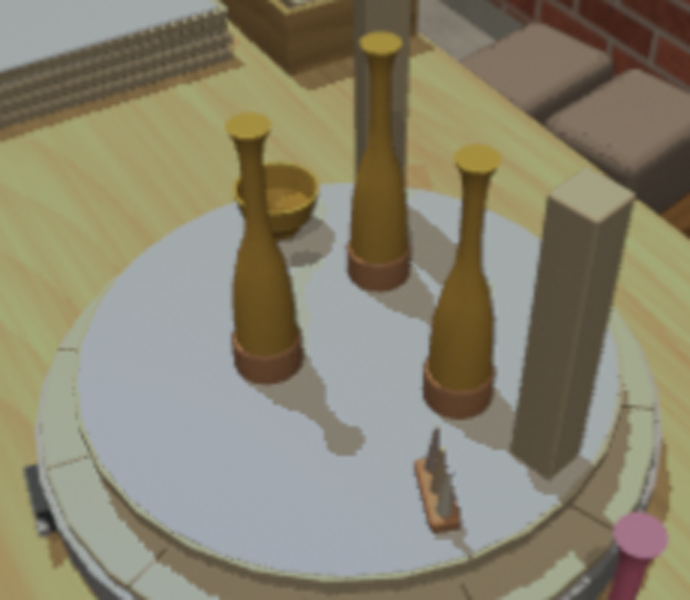

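The crops confirm it. The lone ochre bottle (top lip about (309,234)) stands on the robot side, the row's lips are at about (287,162) and (370,177), and the shelf between is clear. Next I'll measure precisely, triangulating the lips and fitting the feet.

```bash
cat >> h.py <<'E'
from scipy.optimize import least_squares
def lips(t,s,nt,ns):
    """lip centres per view; nt,ns: approx pixel seeds"""
    out=[]
    for im,seeds,lo in ((t,nt,(20,60,108)),(s,ns,(18,90,150))):
        hsv=cv2.cvtColor(im,cv2.COLOR_BGR2HSV); m=cv2.inRange(hsv,lo,(38,255,255)); L=[]
        for u,v in seeds:
            k=np.zeros_like(m); cv2.circle(k,(u,v),13,255,-1)
            cs=cv2.findContours(m&k,0,2)[0]
            if not cs: L.append((np.nan,)*3); continue
            c=max(cs,key=cv2.contourArea); (x,y),w,_=cv2.fitEllipse(c) if len(c)>=5 else ((np.nan,)*2,(0,0),0)
            L.append((x,y,max(w)))
        out.append(np.array(L))
    return out
def tri(a,b):
    o1,v1=ray("top",[a]);o2,v2=ray("side",[b]);v1=v1[0]/np.linalg.norm(v1);v2=v2[0]/np.linalg.norm(v2)
    k=np.linalg.lstsq(np.c_[v1,-v2],o2-o1,rcond=None)[0]; p,q=o1+k[0]*v1,o2+k[1]*v2
    return (p+q)/2,np.linalg.norm(p-q)
def footfit(im,seed,lipuv,rl=9):
    """circle radius .029 fitted at z=.131 to the outline of the foot in the top view, away from the lip side"""
    hsv=cv2.cvtColor(im,cv2.COLOR_BGR2HSV); m=((hsv[...,1]>45)).astype(np.uint8)*255
    k=np.zeros_like(m); cv2.circle(k,seed,22,255,-1); m&=k
    c=max(cv2.findContours(m,0,cv2.CHAIN_APPROX_NONE)[0],key=cv2.contourArea)[:,0].astype(float)
    c=c[np.linalg.norm(c-np.array(lipuv),axis=1)>rl+3]
    P=onplane("top",c,0.131)[:,:2]
    f=least_squares(lambda x:np.hypot(*(P-x[:2]).T)-x[2],[*P.mean(0),.029],loss='soft_l1',f_scale=.001)
    return f.x,len(P)
E
python3 - <<'E'
from h import *
t=cv2.imread("pics/top0.png"); s=cv2.imread("pics/side0.png")
nt=[(309,234),(287,162),(370,177)]; ns=[(273,142),(316,114),(349,153)]
a,b=lips(t,s,nt,ns); print(a.round(1).tolist(),b.round(1).tolist())
for i,sd in enumerate([(311,228),(293,173),(358,185)]):
    p,e=tri(a[i,:2],b[i,:2]); print("tri",p.round(4),round(e,4),"topplane",onplane("top",[a[i,:2]],.334)[0].round(4),"side",onplane("side",[b[i,:2]],.334)[0].round(4),"foot",footfit(t,sd,a[i,:2]))
hs=cv2.cvtColor(t,cv2.COLOR_BGR2HSV)
# shelf
m=((hs[...,1]<32)&(hs[...,2]>110)).astype(np.uint8)*255; m[:100]=0;m[305:]=0;m[:,:218]=0;m[:,425:]=0
c=max(cv2.findContours(m,0,2)[0],key=cv2.contourArea); P=onplane("top",cv2.convexHull(c),0.104)[:,:2]
f=least_squares(lambda x:np.hypot(*(P-x[:2]).T)-x[2],[*P.mean(0),.228],loss='soft_l1',f_scale=.002); print("shelf",f.x)
for n,uv,z in [("bowl",(250,190.5),.152),("cones",(389,215),.15),("propa top",(245.5,132.5),.354),("propb top",(419,166),.354),("pink",(474,206),.23)]: print(n,onplane("top",[uv],z)[0].round(3))
st=get_state(); print(st['position'],R.from_rotvec(st['tool_rot']).as_matrix().round(3))
E
```

```text
[[308.3, 234.1, 15.8], [286.2, 161.7, 16.2], [369.3, 177.0, 16.1]] [[272.4, 141.1, 23.3], [316.6, 113.9, 11.5], [347.6, 153.5, 24.2]]
tri [ 0.5337 -0.0418  0.3335] 0.0018 topplane [ 0.533  -0.0414  0.334 ] side [ 0.5342 -0.0429  0.334 ] foot (array([ 0.53382897, -0.04151113,  0.02633684]), 32)
tri [0.6704 0.0032 0.3326] 0.0017 topplane [0.6695 0.0036 0.334 ] side [0.6699 0.0009 0.334 ] foot (array([0.66841745, 0.00289456, 0.02721072]), 44)
tri [ 0.6431 -0.1551  0.3303] 0.0008 topplane [ 0.6431 -0.1548  0.334 ] side [ 0.6395 -0.1589  0.334 ] foot (array([ 0.64231586, -0.15343194,  0.02706988]), 45)
shelf [ 0.5967599  -0.06251719  0.25364952]
bowl [0.622 0.103 0.152]
cones [ 0.571 -0.227  0.15 ]
propa top [0.72  0.079 0.354]
propb top [ 0.663 -0.243  0.354]
pink [ 0.594 -0.394  0.23 ]
[0.22934505 0.60767281 0.22155942] [[-0.001 -0.936  0.353]
 [-0.002  0.353  0.936]
 [-1.    -0.    -0.002]]
```

Measurements agree with each other:

| Item | x (m) | y (m) |
|---|---|---|
| Bottle | 0.5335 | −0.0415 |
| bottle_a | 0.669 | 0.003 |
| bottle_b | 0.6425 | −0.154 |
| Gap middle | 0.656 | −0.0755 |

The lip height comes out at 0.33 and the spacing at 159 mm, both as given. The push is 127 mm along (0.964, −0.267).

I'll make a two-finger cradle with about a 36 mm gap and lean the tool back, so the gripper body stays clear of the bottle. First I'll swing over on the robot side.

>>> play_rows(
  targets=[
    {"claw": 0.58, "linear": [0, -1, -0.85], "rotation": [0, 0, 0]},
    {"claw": 0.58, "linear": [0, -1, -0.85], "rotation": [0, 0, 0]},
    {"claw": 0.58, "linear": [0, -1, -0.85], "rotation": [0, 0, 0]},
    {"claw": 0.58, "linear": [0, -1, -0.85], "rotation": [0, 0, 0]},
    {"claw": 0.58, "linear": [0, -1, -0.85], "rotation": [0, 0, 0]},
    {"claw": 0.58, "linear": [0, -1, -0.85], "rotation": [0, 0, 0]},
    {"claw": 0.58, "linear": [0, -1, -0.85], "rotation": [0, 0, 0]},
    {"claw": 0.58, "linear": [0, -1, -0.85], "rotation": [0, 0, 0]},
    {"claw": 0.58, "linear": [0, 0, 0], "rotation": [-0.058, 0, 0]},
    {"claw": 0.58, "linear": [0, 0, 0], "rotation": [0, 0, -0.05]},
  ],
)

```text
time: 0.93
position: [0.3616, 0.3637, 0.2142]
tool_rot: [-1.06, 1.286, 0.95]
ft_force: [-0.9, 0.5, -0.8]
grip_width: 0.434
```

```bash
cat >> h.py <<'E'
U=np.array([.9637,-.267,0])   # push direction
def need(p,th,u=U,show=True):
    """shift and turn in tool units from the pose now to TCP p, tool leaning back th deg from down, jaws across u"""
    st=get_state(); M=R.from_rotvec(st['tool_rot']).as_matrix(); c,s=np.cos(np.radians(th)),np.sin(np.radians(th))
    x=s*u+c*np.array([0,0,-1]); z=np.cross([0,0,1],u); y=np.cross(z,x); T=np.c_[x,y,z]
    rv=R.from_matrix(M.T@T).as_rotvec()/(np.pi/2)
    print("t",round(st['time'],2),"pos",st['position'].round(4),"tilt",np.degrees(np.arccos(-M[2,0])).round(1),"grip mm",round(87*st['grip_width'],1),"F",st['ft_force'].round(1))
    print("q",st['joint_positions'].round(3)); print("x",M[:,0].round(3),"y",M[:,1].round(3),"z",M[:,2].round(3))
    print("shift units now axes",(M.T@(np.array(p)-st['position'])/.025).round(2)," in final axes",(T.T@(np.array(p)-st['position'])/.025).round(2),"turn",rv.round(3))
E
python3 -c "
from h import *
need([.45,-.02,.2],35)"
```

```text
t 0.93 pos [0.3616 0.3637 0.2142] tilt 4.3 grip mm 37.8 F [-0.9  0.5 -0.8]
q [-0.95   0.016  0.058  1.822  0.075  1.286  0.392]
x [ 0.068 -0.031 -0.997] y [-0.962  0.262 -0.074] z [ 0.264  0.965 -0.012]
shift units now axes [  1.29  -7.38 -13.87]  in final axes [  4.77  -5.82 -13.85] turn [ 0.005 -0.006 -0.342]
```

>>> play_rows(
  targets=[
    {"claw": 0.58, "linear": [0, -0.5, -1], "rotation": [0, 0, 0]},
    {"claw": 0.58, "linear": [0, -0.5, -1], "rotation": [0, 0, 0]},
    {"claw": 0.58, "linear": [0, -0.5, -1], "rotation": [0, 0, 0]},
    {"claw": 0.58, "linear": [0, -0.5, -1], "rotation": [0, 0, 0]},
    {"claw": 0.58, "linear": [0, -0.5, -1], "rotation": [0, 0, 0]},
    {"claw": 0.58, "linear": [0, -0.5, -1], "rotation": [0, 0, 0]},
    {"claw": 0.58, "linear": [0, -0.5, -1], "rotation": [0, 0, 0]},
    {"claw": 0.58, "linear": [0, 0, 0], "rotation": [0, 0, -0.06]},
    {"claw": 0.58, "linear": [0, 0, 0], "rotation": [0, 0, -0.06]},
    {"claw": 0.58, "linear": [0, 0, 0], "rotation": [0, 0, -0.06]},
  ],
)

```text
time: 1.77
position: [0.4049, 0.1648, 0.2167]
tool_rot: [-1.194, 1.132, 0.758]
ft_force: [-1.6, 0.9, 0.9]
grip_width: 0.422
```

```bash
python3 -c "
from h import *
need([.45,-.02,.2],35)"
```

```text
t 1.77 pos [0.4049 0.1648 0.2167] tilt 18.5 grip mm 36.7 F [-1.6  0.9  0.9]
q [-0.605 -0.301 -0.06   2.128  0.277  1.15   0.549]
x [ 0.3   -0.104 -0.948] y [-0.916  0.245 -0.316] z [ 0.266  0.964 -0.022]
shift units now axes [ 1.94 -3.25 -6.63]  in final axes [ 2.67 -2.66 -6.64] turn [ 0.007 -0.012 -0.184]
```

```bash
python3 -c "
from h import *
D=[((.322,1.4516,1.3708),(np.hypot(.2293,.6077),.2216)),((.016,1.822,1.286),(np.hypot(.3616,.3637),.2142)),((-.301,2.128,1.15),(np.hypot(.4049,.1648),.2167))]
def fk(p,q):
    h,a,b,c=p; a1=q[0];a2=a1+q[1];a3=a2+q[2]
    return np.array([a*np.sin(a1)+b*np.sin(a2)+c*np.sin(a3),h+a*np.cos(a1)+b*np.cos(a2)+c*np.cos(a3)])
f=least_squares(lambda p:np.concatenate([fk(p,q)-x for q,x in D]+[[.01*(p[0]-.3)]]),[.3,.45,.45,.3]); print(f.x,f.fun.round(4))
for th in (15,20,25,30,35):
  for r in (.46,.48,.50,.52):
    g=least_squares(lambda q:np.r_[fk(f.x,q)-[r,.115],q.sum()-np.pi+np.radians(th)],[-.2,2.1,1.1]); print(th,r,g.x.round(2),'ok' if g.cost<1e-8 and g.x[0]>-.28 and g.x[1]<2.43 and g.x[2]>.1 else 'NO')
"
```

```text
[0.37174021 0.46786195 0.51372702 0.48617397] [ 0.0004  0.0043 -0.0013  0.0036  0.0008 -0.0079  0.0007]
15 0.46 [-0.26  2.32  0.82] ok
15 0.48 [-0.21  2.28  0.81] ok
15 0.5 [-0.16  2.24  0.8 ] ok
15 0.52 [-0.11  2.2   0.8 ] ok
20 0.46 [-0.35  2.41  0.74] NO
20 0.48 [-0.3   2.37  0.72] NO
20 0.5 [-0.24  2.33  0.7 ] ok
20 0.52 [-0.19  2.29  0.69] ok
25 0.46 [-0.44  2.5   0.65] NO
25 0.48 [-0.38  2.46  0.63] NO
25 0.5 [-0.32  2.42  0.6 ] NO
25 0.52 [-0.27  2.39  0.59] ok
30 0.46 [-0.53  2.59  0.56] NO
30 0.48 [-0.46  2.55  0.53] NO
30 0.5 [-0.4   2.52  0.5 ] NO
30 0.52 [-0.34  2.48  0.48] NO
35 0.46 [-0.63  2.68  0.48] NO
35 0.48 [-0.55  2.64  0.43] NO
35 0.5 [-0.47  2.61  0.39] NO
35 0.52 [-0.4   2.57  0.36] NO
```

Leaning straight back, the arm is limited to about 20° at this reach because joint 2 is at its limit. I'll work in two stages:

1. Approach at azimuth −35°, which allows a 25° lean, and push the bottle about 30 mm to the row's normal through the gap.
2. Re-aim along that normal with more lean and push the rest of the way.

```bash
python3 -c "
from h import *
w1=np.array([.8192,-.5736,0])
need([.475,.02,.20],25,w1)"
```

```text
t 1.77 pos [0.4049 0.1648 0.2167] tilt 18.5 grip mm 36.7 F [-1.6  0.9  0.9]
q [-0.605 -0.301 -0.06   2.128  0.277  1.15   0.549]
x [ 0.3   -0.104 -0.948] y [-0.916  0.245 -0.316] z [ 0.266  0.964 -0.022]
shift units now axes [ 2.07 -3.78 -4.82]  in final axes [ 2.98 -4.81 -3.14] turn [ 0.207  0.068 -0.07 ]
```

>>> play_rows(
  targets=[
    {"claw": 0.72, "linear": [0.1, -0.8, -0.5], "rotation": [0, 0, 0]},
    {"claw": 0.72, "linear": [0.3, -0.8, -0.9], "rotation": [0, 0, 0]},
    {"claw": 0.72, "linear": [0.4, -0.8, -1], "rotation": [0, 0, 0]},
    {"claw": 0.72, "linear": [0.4, -0.8, -1], "rotation": [0, 0, 0]},
    {"claw": 0.72, "linear": [0.4, -0.7, -1], "rotation": [0, 0, 0]},
    {"claw": 0.72, "linear": [0, 0, -0.5], "rotation": [0.05, 0.017, -0.017]},
    {"claw": 0.72, "linear": [0, 0, 0], "rotation": [0.05, 0.017, -0.017]},
    {"claw": 0.72, "linear": [0, 0, 0], "rotation": [0.05, 0.017, -0.017]},
    {"claw": 0.72, "linear": [0, 0, 0], "rotation": [0.05, 0.017, -0.017]},
  ],
)

```text
time: 2.52
position: [0.4728, 0.0171, 0.2098]
tool_rot: [-1.041, 1.21, 0.413]
ft_force: [-0.6, 1.1, -0.6]
grip_width: 0.281
```

```bash
python3 -c "
from h import *
w1=np.array([.8192,-.5736,0])
need([.4885,-.01,.118],25,w1)"
```

```text
t 2.52 pos [0.4728 0.0171 0.2098] tilt 25.6 grip mm 24.5 F [-0.6  1.1 -0.6]
q [-0.353 -0.28  -0.024  2.161  0.423  1.046  0.426]
x [ 0.352 -0.249 -0.902] y [-0.749  0.503 -0.431] z [ 0.561  0.828 -0.01 ]
shift units now axes [ 3.81  0.57 -0.51]  in final axes [ 3.81  0.52 -0.53] turn [ 0.011 -0.002  0.006]
```

>>> play_rows(
  targets=[
    {"claw": 0.72, "linear": [0.7, 0.1, -0.1], "rotation": [0, 0, 0]},
    {"claw": 0.72, "linear": [0.8, 0.1, -0.1], "rotation": [0, 0, 0]},
    {"claw": 0.72, "linear": [0.8, 0.1, -0.1], "rotation": [0, 0, 0]},
    {"claw": 0.72, "linear": [0.8, 0.1, -0.1], "rotation": [0, 0, 0]},
    {"claw": 0.72, "linear": [0.4, 0.1, -0.1], "rotation": [0, 0, 0]},
    {"claw": 0.72, "linear": [0, 0, 0], "rotation": [0, 0, 0]},
  ],
)

```text
time: 3.02
position: [0.4863, -0.0082, 0.1214]
tool_rot: [-1.04, 1.209, 0.412]
ft_force: [0.0, 0.8, 0.3]
grip_width: 0.278
```

Run:
```python
from h import *
w1=np.array([.8192,-.5736,0])
t=get_image("top"); s=get_image("side")
need([.5048,-.0214,.115],25,w1)
a=cv2.resize(t[140:280,220:420],None,fx=2.5,fy=2.5,interpolation=cv2.INTER_CUBIC)
b=cv2.resize(s[100:240,200:400],None,fx=2.5,fy=2.5,interpolation=cv2.INTER_CUBIC)
cv2.imwrite("pics/p1.png",np.vstack([a[:300],b[:300]]))
```

```text
t 3.12 pos [ 0.4877 -0.0071  0.1236] tilt 25.7 grip mm 25.0 F [-0.1 -0.9  0.4]
q [-0.317 -0.173  0.012  2.263  0.489  0.828  0.377]
x [ 0.356 -0.248 -0.901] y [-0.747  0.503 -0.434] z [ 0.561  0.828 -0.007]
shift units now axes [ 0.7  -0.65 -0.09]  in final axes [ 0.69 -0.66 -0.08] turn [0.011 0.    0.008]
```

View pics/p1.png

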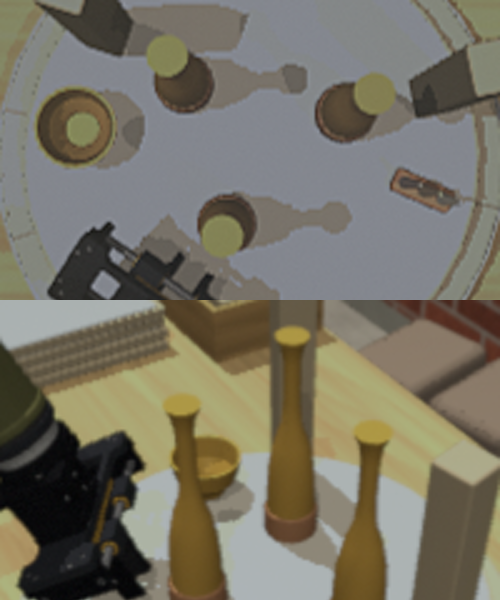

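The gripper is behind the bottle (top crop: bottle foot (225,215), fingers at (170-210,280)) and clear of the bowl and bottle. The joints have room to spare, so I'll lean 4° more, lower and creep up.

>>> play_rows(
  targets=[
    {"claw": 0.72, "linear": [0, 0, 0], "rotation": [0.01, 0, -0.045]},
    {"claw": 0.72, "linear": [0.25, 0.1, -0.05], "rotation": [0, 0, 0]},
    {"claw": 0.72, "linear": [0.15, -0.2, 0], "rotation": [0, 0, 0]},
    {"claw": 0.72, "linear": [0.1, -0.2, 0], "rotation": [0, 0, 0]},
    {"claw": 0.72, "linear": [0, 0, 0], "rotation": [0, 0, 0]},
  ],
)

```text
time: 3.53
position: [0.5017, -0.0142, 0.1212]
tool_rot: [-1.067, 1.158, 0.346]
ft_force: [-0.1, -0.1, -0.6]
grip_width: 0.283
```

Run:
```python
from h import *
w1=np.array([.8192,-.5736,0])
need([.5052,-.0217,.115],30,w1)
```

```text
t 3.53 pos [ 0.5017 -0.0142  0.1212] tilt 30.0 grip mm 24.6 F [-0.1 -0.1 -0.6]
q [-0.304 -0.164 -0.019  2.291  0.601  0.772  0.253]
x [ 0.415 -0.281 -0.866] y [-0.71   0.496 -0.501] z [0.57  0.822 0.007]
shift units now axes [ 0.36 -0.12 -0.17]  in final axes [ 0.36 -0.12 -0.16] turn [0.    0.005 0.   ]
```

>>> play_rows(
  targets=[
    {"claw": 0.72, "linear": [0.2, 0.12, -0.16], "rotation": [0, 0, 0]},
    {"claw": 0.72, "linear": [0, 0, 0], "rotation": [0, 0, 0]},
    {"claw": 0.72, "linear": [0.06, -0.1, 0], "rotation": [0, 0, 0]},
    {"claw": 0.72, "linear": [0.06, -0.1, 0], "rotation": [0, 0, 0]},
    {"claw": 0.72, "linear": [0.06, -0.1, 0], "rotation": [0, 0, 0]},
    {"claw": 0.72, "linear": [0.06, -0.1, 0], "rotation": [0, 0, 0]},
    {"claw": 0.72, "linear": [0.06, -0.1, 0], "rotation": [0, 0, 0]},
  ],
)

```text
time: 4.12
position: [0.5129, -0.0265, 0.1156]
tool_rot: [-1.063, 1.159, 0.347]
ft_force: [-4.3, 3.1, 2.5]
grip_width: 0.28
```

```bash
cat >> h.py <<'E'
LA,LB=[(286,162),(316,114)],[(369,177),(348,153)]
def look(bt,bs,name=None):
    """bt,bs: expected bottle position xy -> measured lips"""
    t=get_image("top"); s=get_image("side")
    cv2.imwrite("pics/last_t.png",t); cv2.imwrite("pics/last_s.png",s)
    L=[(tuple(int(round(x)) for x in proj("top",[*bt,.334])[0]),tuple(int(round(x)) for x in proj("side",[*bt,.334])[0])),tuple(LA),tuple(LB)]
    a,b=lips(t,s,[l[0] for l in L],[l[1] for l in L])
    for i in range(3):
        print("bAB"[i],a[i].round(1),b[i].round(1),"top",onplane("top",[a[i,:2]],.334)[0][:2].round(4),"side",onplane("side",[b[i,:2]],.334)[0][:2].round(4))
E
python3 - <<'E'
from h import *
w1=np.array([.8192,-.5736,0])
look((.54,-.045),0)
need([.5052,-.0217,.115],30,w1)
E
```

```text
b [310.7 230.6  16.3] [273.6 139.1  20.2] top [ 0.5395 -0.0458] side [ 0.5398 -0.0376]
A [286.4 161.9  16.3] [316.6 113.7  12.6] top [0.6691 0.0032] side [0.6705 0.0018]
B [369.3 177.1  16.1] [347.2 154.9  23. ] top [ 0.643  -0.1548] side [ 0.6359 -0.1622]
t 4.22 pos [ 0.5132 -0.0268  0.1157] tilt 29.9 grip mm 24.1 F [-1.9  1.4  0.5]
q [-0.287 -0.137  0.006  2.28   0.605  0.74   0.279]
x [ 0.414 -0.279 -0.867] y [-0.709  0.499 -0.499] z [0.572 0.821 0.009]
shift units now axes [-0.17  0.34 -0.02]  in final axes [-0.17  0.34 -0.02] turn [-0.001  0.005 -0.001]
```

The bottle follows the cradle (moved 7.8 mm at −34°), and A and B haven't moved. About 24 mm more of this stage.

>>> play_rows(
  targets=[
    {"claw": 0.72, "linear": [0.06, -0.1, 0], "rotation": [0, 0, 0]},
    {"claw": 0.72, "linear": [0.06, -0.1, 0], "rotation": [0, 0, 0]},
    {"claw": 0.72, "linear": [0.06, -0.1, 0], "rotation": [0, 0, 0]},
    {"claw": 0.72, "linear": [0.06, -0.1, 0], "rotation": [0, 0, 0]},
    {"claw": 0.72, "linear": [0.06, -0.1, 0], "rotation": [0, 0, 0]},
    {"claw": 0.72, "linear": [0.06, -0.1, 0], "rotation": [0, 0, 0]},
    {"claw": 0.72, "linear": [0.06, -0.1, 0], "rotation": [0, 0, 0]},
    {"claw": 0.72, "linear": [0, 0, 0], "rotation": [0, 0, 0]},
  ],
)

```text
time: 4.88
position: [0.5317, -0.0387, 0.1156]
tool_rot: [-1.064, 1.158, 0.347]
ft_force: [-2.4, 2.7, 2.6]
grip_width: 0.282
```

Run:
```python
from h import *
w1=np.array([.8192,-.5736,0])
look((.558,-.059),0)
need([.5052,-.0217,.115],30,w1)
t=cv2.imread("pics/last_t.png"); s=cv2.imread("pics/last_s.png")
a=cv2.resize(t[140:260,220:420],None,fx=2.5,fy=2.5,interpolation=cv2.INTER_CUBIC)
b=cv2.resize(s[100:240,200:400],None,fx=2.5,fy=2.5,interpolation=cv2.INTER_CUBIC)
cv2.imwrite("pics/p2.png",np.vstack([a,b[:300]]))
```

```text
b [317.2 220.6  16.1] [284.9 139.7  23. ] top [ 0.5587 -0.0576] side [ 0.5584 -0.0518]
A [286.4 161.9  16.3] [316.6 113.7  12.6] top [0.6691 0.0032] side [0.6705 0.0018]
B [369.3 177.1  16.1] [346.9 154.6  22.5] top [ 0.643  -0.1548] side [ 0.6361 -0.1611]
t 4.98 pos [ 0.5316 -0.0386  0.1156] tilt 29.9 grip mm 24.5 F [-1.1  0.7  1.3]
q [-0.271 -0.102  0.033  2.249  0.601  0.716  0.319]
x [ 0.414 -0.278 -0.867] y [-0.709  0.498 -0.499] z [0.57  0.821 0.009]
shift units now axes [-0.6   1.1  -0.05]  in final axes [-0.61  1.1  -0.05] turn [-0.001  0.006 -0.001]
```

View pics/p2.png

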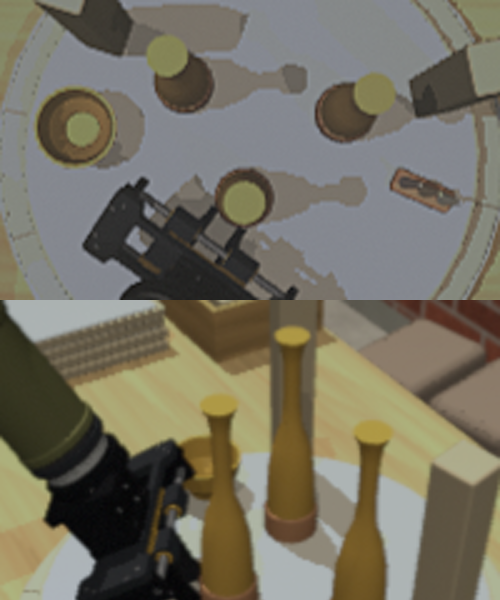

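Pictures: the bottle is upright at crop (243,203), and the gripper body is clear of the bowl and the glaze. The bottle is now about 2 mm off the row's normal, with 99 mm to go. I'll back off, open the cradle a little and re-aim.

>>> play_rows(
  targets=[
    {"claw": 0.72, "linear": [-0.12, 0.2, 0], "rotation": [0, 0, 0]},
    {"claw": 0.72, "linear": [-0.2, 0.35, 0], "rotation": [0, 0, 0]},
    {"claw": 0.64, "linear": [-0.1, 0.15, 0], "rotation": [0, 0, 0]},
    {"claw": 0.64, "linear": [0, 0, 0], "rotation": [0, 0, 0]},
  ],
)

```text
time: 5.32
position: [0.5132, -0.0273, 0.1156]
tool_rot: [-1.064, 1.159, 0.346]
ft_force: [-0.0, 0.0, -0.4]
grip_width: 0.337
```

Run:
```python
from h import *
w=np.array([.9397,-.342,0])
look((.5587,-.0576),0)
need([.5164,-.0422,.116],29,w)
```

```text
b [317.2 220.6  16. ] [285.9 140.5  22.5] top [ 0.5587 -0.0576] side [ 0.5586 -0.0554]
A [286.4 161.9  16.3] [316.6 113.7  12.6] top [0.6691 0.0032] side [0.6705 0.0018]
B [369.3 177.1  16.1] [346.9 154.6  22.6] top [ 0.643  -0.1548] side [ 0.6361 -0.1611]
t 5.42 pos [ 0.5138 -0.0277  0.1158] tilt 30.0 grip mm 30.1 F [-0.4  0.1 -0.5]
q [-0.286 -0.136  0.008  2.28   0.606  0.739  0.28 ]
x [ 0.414 -0.28  -0.866] y [-0.708  0.499 -0.5  ] z [0.572 0.82  0.008]
shift units now axes [ 0.2  -0.37 -0.42]  in final axes [ 0.14 -0.26 -0.51] turn [-0.146 -0.077  0.012]
```

>>> play_rows(
  targets=[
    {"claw": 0.64, "linear": [0, 0, -0.15], "rotation": [-0.049, -0.026, 0.004]},
    {"claw": 0.64, "linear": [0, 0, -0.15], "rotation": [-0.049, -0.026, 0.004]},
    {"claw": 0.64, "linear": [0, 0, -0.15], "rotation": [-0.049, -0.026, 0.004]},
    {"claw": 0.64, "linear": [0, 0, 0], "rotation": [0, 0, 0]},
  ],
)

```text
time: 5.75
position: [0.5091, -0.0367, 0.1163]
tool_rot: [-1.225, 1.028, 0.572]
ft_force: [0.8, -0.4, -0.3]
grip_width: 0.355
```

Run:
```python
from h import *
w=np.array([.9397,-.342,0])
need([.5277,-.0463,.116],29,w)
```

```text
t 5.75 pos [ 0.5091 -0.0367  0.1163] tilt 29.1 grip mm 30.9 F [ 0.8 -0.4 -0.3]
q [-0.299 -0.22   0.143  2.337  0.461  0.614  0.762]
x [ 0.459 -0.158 -0.874] y [-0.826  0.285 -0.486] z [0.326 0.945 0.   ]
shift units now axes [ 0.41 -0.72 -0.12]  in final axes [ 0.41 -0.72 -0.11] turn [0.009 0.005 0.001]
```

>>> play_rows(
  targets=[
    {"claw": 0.64, "linear": [0.18, -0.3, -0.12], "rotation": [0, 0, 0]},
    {"claw": 0.64, "linear": [0.1, -0.2, 0], "rotation": [0, 0, 0]},
    {"claw": 0.64, "linear": [0.06, -0.1, 0], "rotation": [0, 0, 0]},
    {"claw": 0.64, "linear": [0.06, -0.1, 0.02], "rotation": [0, 0, 0]},
    {"claw": 0.64, "linear": [0.06, -0.1, 0.02], "rotation": [0, 0, 0]},
    {"claw": 0.64, "linear": [0.06, -0.1, 0.02], "rotation": [0, 0, 0]},
    {"claw": 0.64, "linear": [0.06, -0.1, 0.02], "rotation": [0, 0, 0]},
    {"claw": 0.64, "linear": [0.06, -0.1, 0.02], "rotation": [0, 0, 0]},
    {"claw": 0.64, "linear": [0.06, -0.1, 0.02], "rotation": [0, 0, 0]},
  ],
)

```text
time: 6.5
position: [0.5413, -0.0475, 0.1142]
tool_rot: [-1.216, 1.04, 0.566]
ft_force: [-6.6, 0.9, 5.7]
grip_width: 0.363
```

Run:
```python
from h import *
w=np.array([.9397,-.342,0])
look((.572,-.0605),0)
need([.5277,-.0463,.116],29,w)
```

```text
b [317.6 214.7  16.3] [290.5 137.9  20.7] top [ 0.5699 -0.0582] side [ 0.5713 -0.0524]
A [286.4 161.9  16.3] [316.6 113.7  12.6] top [0.6691 0.0032] side [0.6705 0.0018]
B [369.3 177.1  16.1] [347.1 155.1  24.1] top [ 0.643  -0.1548] side [ 0.6354 -0.1626]
t 6.6 pos [ 0.5417 -0.0475  0.1144] tilt 28.8 grip mm 31.5 F [-2.6 -0.3  3.5]
q [-0.293 -0.135  0.178  2.27   0.437  0.59   0.8  ]
x [ 0.452 -0.164 -0.877] y [-0.825  0.296 -0.481] z [ 0.339  0.941 -0.001]
shift units now axes [-0.32  0.45 -0.15]  in final axes [-0.32  0.44 -0.15] turn [ 0.002  0.001 -0.003]
```

>>> play_rows(
  targets=[
    {"claw": 0.64, "linear": [0.03, -0.14, 0.02], "rotation": [0, 0, 0]},
    {"claw": 0.64, "linear": [0.06, -0.12, 0.02], "rotation": [0, 0, 0]},
    {"claw": 0.64, "linear": [0.065, -0.12, 0.02], "rotation": [0, 0, 0]},
    {"claw": 0.64, "linear": [0.065, -0.12, 0.02], "rotation": [0, 0, 0]},
    {"claw": 0.64, "linear": [0.065, -0.12, 0.02], "rotation": [0, 0, 0]},
    {"claw": 0.64, "linear": [0.065, -0.12, 0.02], "rotation": [0, 0, 0]},
    {"claw": 0.64, "linear": [0.065, -0.12, 0.02], "rotation": [0, 0, 0]},
    {"claw": 0.64, "linear": [0, 0, 0], "rotation": [0, 0, 0]},
  ],
)

```text
time: 7.27
position: [0.5649, -0.051, 0.1143]
tool_rot: [-1.215, 1.044, 0.569]
ft_force: [-2.8, 0.2, 2.3]
grip_width: 0.359
```

Run:
```python
from h import *
w=np.array([.983,-.184,0])
look((.592,-.063),0)
need([.5277,-.0463,.116],33,w)
```

```text
b [319.7 201.9  16.3] [300.4 136.6  20.9] top [ 0.5941 -0.0617] side [ 0.5913 -0.0588]
A [286.4 161.9  16.3] [316.6 113.7  12.6] top [0.6691 0.0032] side [0.6705 0.0018]
B [369.3 177.1  16.1] [346.8 154.3  23.9] top [ 0.643  -0.1548] side [ 0.6365 -0.1603]
t 7.37 pos [ 0.5647 -0.051   0.1143] tilt 28.5 grip mm 31.0 F [-1.9 -0.6  1.2]
q [-0.292 -0.079  0.196  2.219  0.411  0.582  0.835]
x [ 0.448 -0.164 -0.879] y [-0.827  0.297 -0.477] z [ 0.339  0.941 -0.003]
shift units now axes [-0.75  1.25 -0.32]  in final axes [-0.87  1.21 -0.09] turn [-0.087 -0.054 -0.05 ]
```

>>> play_rows(
  targets=[
    {"claw": 0.64, "linear": [-0.1, 0.15, 0], "rotation": [0, 0, 0]},
    {"claw": 0.64, "linear": [-0.2, 0.3, 0], "rotation": [0, 0, 0]},
    {"claw": 0.64, "linear": [0, 0, 0], "rotation": [-0.044, -0.027, -0.014]},
    {"claw": 0.64, "linear": [0, 0, 0], "rotation": [-0.043, -0.027, -0.014]},
    {"claw": 0.64, "linear": [0, 0, 0], "rotation": [0, 0, 0]},
  ],
)

```text
time: 7.78
position: [0.5512, -0.0438, 0.1158]
tool_rot: [-1.325, 0.907, 0.664]
ft_force: [-0.9, -0.2, -1.1]
grip_width: 0.358
```

Run:
```python
from h import *
w=np.array([.981,-.194,0])
need(np.r_[np.array([.5941,-.0617])-.033*w[:2],.1155],31,w)
```

```text
t 7.78 pos [ 0.5512 -0.0438  0.1158] tilt 31.3 grip mm 31.2 F [-0.9 -0.2 -1.1]
q [-0.31  -0.161  0.253  2.304  0.336  0.48   1.086]
x [ 0.512 -0.087 -0.855] y [-0.841  0.151 -0.519] z [0.175 0.985 0.004]
shift units now axes [ 0.27 -0.42 -0.38]  in final axes [ 0.27 -0.42 -0.37] turn [0.01  0.009 0.003]
```

>>> play_rows(
  targets=[
    {"claw": 0.64, "linear": [0, 0, -0.2], "rotation": [0, 0, 0]},
    {"claw": 0.64, "linear": [0, 0, -0.18], "rotation": [0, 0, 0]},
    {"claw": 0.64, "linear": [0.12, -0.2, 0], "rotation": [0, 0, 0]},
    {"claw": 0.64, "linear": [0.06, -0.1, 0], "rotation": [0, 0, 0]},
    {"claw": 0.64, "linear": [0.06, -0.1, 0], "rotation": [0, 0, 0]},
    {"claw": 0.64, "linear": [0.06, -0.1, -0.005], "rotation": [0, 0, 0]},
    {"claw": 0.64, "linear": [0.06, -0.1, -0.005], "rotation": [0, 0, 0]},
    {"claw": 0.64, "linear": [0.06, -0.1, -0.005], "rotation": [0, 0, 0]},
    {"claw": 0.64, "linear": [0.06, -0.1, -0.005], "rotation": [0, 0, 0]},
    {"claw": 0.64, "linear": [0.06, -0.1, -0.005], "rotation": [0, 0, 0]},
  ],
)

```text
time: 8.62
position: [0.5758, -0.0577, 0.1157]
tool_rot: [-1.32, 0.915, 0.664]
ft_force: [-5.2, 1.1, 5.3]
grip_width: 0.357
```

```bash
cat >> h.py <<'E'
M=np.array([.656,-.0758]); N=np.array([.9867,-.1624]); Y=np.array([.1624,.9867])
def rem(p): print("remaining across",((M-p)@N*1e3).round(1),"along",((M-p)@Y*1e3).round(1))
E
python3 - <<'E'
from h import *
w=np.array([.981,-.194,0])
look((.608,-.065),0)
need([.56,-.06,.1155],31,w)
t=cv2.imread("pics/last_t.png"); s=cv2.imread("pics/last_s.png")
a=cv2.resize(t[120:260,220:420],None,fx=2.5,fy=2.5,interpolation=cv2.INTER_CUBIC)
b=cv2.resize(s[100:260,200:400],None,fx=2.5,fy=2.5,interpolation=cv2.INTER_CUBIC)
cv2.imwrite("pics/p3.png",np.vstack([a[:280],b[:320]]))
E
```

```text
b [320.5 196.1  16.3] [306.3 134.4  18. ] top [ 0.6052 -0.063 ] side [ 0.606  -0.0584]
A [286.4 161.8  16.2] [316.6 113.7  12.6] top [0.6692 0.0032] side [0.6705 0.0018]
B [369.3 177.1  16.1] [346.8 154.4  23.1] top [ 0.643  -0.1548] side [ 0.6364 -0.1604]
t 8.72 pos [ 0.5762 -0.0578  0.1158] tilt 31.0 grip mm 31.5 F [-2.3  0.3  1.5]
q [-0.315 -0.098  0.3    2.249  0.275  0.467  1.167]
x [ 0.507 -0.089 -0.857] y [-0.843  0.157 -0.515] z [0.18  0.984 0.004]
shift units now axes [-0.31  0.54 -0.21]  in final axes [-0.31  0.54 -0.21] turn [0.006 0.007 0.   ]
```

View pics/p3.png

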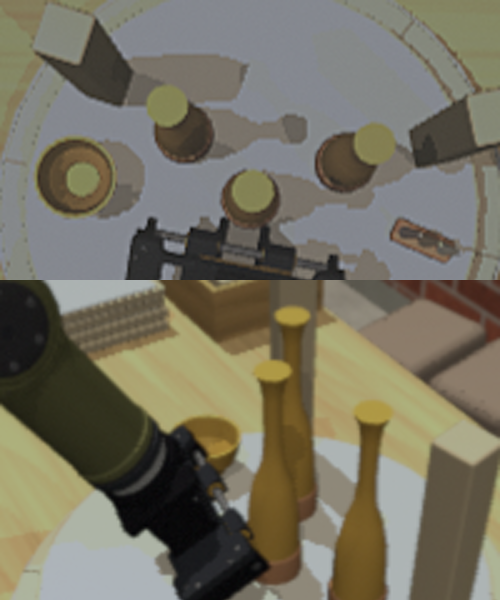

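The cradle is square behind the bottle, everything else is unmoved, and about 52 mm across remains. I'll push most of it.

>>> play_rows(
  targets=[
    {"claw": 0.64, "linear": [0.07, -0.12, -0.015], "rotation": [0, 0, 0]},
    {"claw": 0.64, "linear": [0.07, -0.12, -0.015], "rotation": [0, 0, 0]},
    {"claw": 0.64, "linear": [0.07, -0.12, -0.015], "rotation": [0, 0, 0]},
    {"claw": 0.64, "linear": [0.07, -0.12, -0.015], "rotation": [0, 0, 0]},
    {"claw": 0.64, "linear": [0.07, -0.12, -0.015], "rotation": [0, 0, 0]},
    {"claw": 0.64, "linear": [0.07, -0.12, -0.015], "rotation": [0, 0, 0]},
    {"claw": 0.64, "linear": [0.07, -0.12, -0.015], "rotation": [0, 0, 0]},
    {"claw": 0.64, "linear": [0.07, -0.12, -0.015], "rotation": [0, 0, 0]},
  ],
)

```text
time: 9.38
position: [0.6026, -0.0635, 0.1155]
tool_rot: [-1.319, 0.916, 0.669]
ft_force: [-6.2, 1.7, 4.9]
grip_width: 0.357
```

Run:
```python
from h import *
w=np.array([.981,-.194,0])
look((.632,-.07),0)
need([.56,-.06,.1155],31,w)
```

```text
b [323.8 181.8  16.3] [323.5 133.4  18.7] top [ 0.6324 -0.0687] side [ 0.6388 -0.0742]
A [286.4 161.9  16.3] [316.6 113.7  12.6] top [0.6691 0.0032] side [0.6705 0.0018]
B [369.3 177.1  16.1] [347.1 154.8  24. ] top [ 0.643  -0.1548] side [ 0.636  -0.1619]
t 9.48 pos [ 0.6031 -0.0636  0.1157] tilt 30.8 grip mm 31.6 F [-1.4  0.4  2. ]
q [-0.318 -0.033  0.327  2.19   0.207  0.46   1.241]
x [ 0.504 -0.087 -0.859] y [-0.845  0.156 -0.512] z [0.178 0.984 0.005]
shift units now axes [-0.88  1.48 -0.17]  in final axes [-0.88  1.48 -0.19] turn [ 0.007  0.008 -0.003]
```

>>> play_rows(
  targets=[
    {"claw": 0.64, "linear": [0.07, -0.12, -0.03], "rotation": [0, 0, 0]},
    {"claw": 0.64, "linear": [0.07, -0.12, -0.03], "rotation": [0, 0, 0]},
    {"claw": 0.64, "linear": [0.07, -0.12, -0.03], "rotation": [0, 0, 0]},
    {"claw": 0.64, "linear": [0.06, -0.1, -0.03], "rotation": [0, 0, 0]},
    {"claw": 0.64, "linear": [0.06, -0.1, -0.03], "rotation": [0, 0, 0]},
  ],
)

```text
time: 9.9
position: [0.6178, -0.0681, 0.1154]
tool_rot: [-1.319, 0.915, 0.673]
ft_force: [-6.4, 1.9, 5.0]
grip_width: 0.361
```

Run:
```python
from h import *
w=np.array([.981,-.194,0])
look((.648,-.074),0)
need([.56,-.06,.1155],31,w)
t=cv2.imread("pics/last_t.png")
a=onplane("top",[(324,182)],.334)
print(footfit(t,(293,173),(286.4,161.9)),footfit(t,(358,185),(369.3,177.1)))
```

```text
b [326.3 174.   16.1] [329.7 132.1  18. ] top [ 0.6473 -0.0732] side [ 0.6527 -0.0767]
A [286.4 161.9  16.3] [316.6 113.7  12.6] top [0.6691 0.0032] side [0.6705 0.0018]
B [369.3 177.1  16.1] [346.9 154.6  23.8] top [ 0.643  -0.1548] side [ 0.636  -0.1611]
t 10.0 pos [ 0.6182 -0.0683  0.1155] tilt 30.7 grip mm 30.8 F [-1.9  0.7  1.6]
q [-0.313  0.004  0.339  2.156  0.16   0.457  1.294]
x [ 0.503 -0.085 -0.86 ] y [-0.846  0.154 -0.51 ] z [0.176 0.984 0.006]
shift units now axes [-1.2   2.02 -0.08]  in final axes [-1.21  2.01 -0.12] turn [ 0.008  0.009 -0.004]
(array([0.66834314, 0.00276181, 0.02729009]), 44) (array([ 0.64225407, -0.15361392,  0.02750479]), 45)
```

>>> play_rows(
  targets=[
    {"claw": 0.64, "linear": [0.06, -0.1, -0.025], "rotation": [0, 0, 0]},
    {"claw": 0.64, "linear": [0.06, -0.1, -0.025], "rotation": [0, 0, 0]},
    {"claw": 0.64, "linear": [0.05, -0.08, -0.02], "rotation": [0, 0, 0]},
    {"claw": 0.64, "linear": [0, 0, 0], "rotation": [0, 0, 0]},
  ],
)

```text
time: 10.33
position: [0.6255, -0.0704, 0.1153]
tool_rot: [-1.319, 0.914, 0.674]
ft_force: [-2.8, -0.1, 2.7]
grip_width: 0.359
```

Run:
```python
from h import *
look((.655,-.0755),0)
w=np.array([.981,-.194,0]); need([.56,-.06,.1155],31,w)
```

```text
b [327.7 170.   15.9] [332.  132.1  16.2] top [ 0.655  -0.0756] side [ 0.6568 -0.0796]
A [286.4 161.9  16.3] [316.6 113.7  12.6] top [0.6691 0.0032] side [0.6705 0.0018]
B [369.3 177.1  16.1] [347.  154.6  24.1] top [ 0.643  -0.1548] side [ 0.6361 -0.1613]
t 10.43 pos [ 0.6254 -0.0704  0.1153] tilt 30.6 grip mm 31.2 F [-3.1  0.8  2.4]
q [-0.309  0.021  0.344  2.139  0.137  0.456  1.32 ]
x [ 0.502 -0.084 -0.861] y [-0.847  0.154 -0.509] z [0.175 0.985 0.006]
shift units now axes [-1.36  2.28 -0.05]  in final axes [-1.37  2.27 -0.1 ] turn [ 0.009  0.01  -0.004]
```

The bottle is within 1 mm of the gap's middle. Backing straight off.

>>> play_rows(
  targets=[
    {"claw": 0.64, "linear": [-0.05, 0.09, 0], "rotation": [0, 0, 0]},
    {"claw": 0.64, "linear": [-0.15, 0.25, 0], "rotation": [0, 0, 0]},
    {"claw": 0.64, "linear": [-0.3, 0.5, 0], "rotation": [0, 0, 0]},
    {"claw": 0.64, "linear": [-0.4, 0.7, 0], "rotation": [0, 0, 0]},
    {"claw": 0.64, "linear": [-0.4, 0.6, 0], "rotation": [0, 0, 0]},
    {"claw": 0.64, "linear": [-0.5, 0, 0], "rotation": [0, 0, 0]},
    {"claw": 0.64, "linear": [-0.4, 0, 0], "rotation": [0, 0, 0.06]},
    {"claw": 0.64, "linear": [0, 0, 0], "rotation": [0, 0, 0.06]},
    {"claw": 0.64, "linear": [0, 0, 0], "rotation": [0, 0, 0]},
  ],
)

```text
time: 11.18
position: [0.5408, -0.0578, 0.1302]
tool_rot: [-1.238, 1.057, 0.828]
ft_force: [0.8, -0.8, 0.2]
grip_width: 0.357
```

Run:
```python
from h import *
look((.655,-.0755),0)
w=np.array([.981,-.194,0]); need([.56,-.06,.1155],31,w)
t=cv2.imread("pics/last_t.png"); s=cv2.imread("pics/last_s.png")
hs=lambda P:np.array(P)
for n,sd,l in (("b",(327,177),(327.7,170)),("A",(293,173),(286.4,161.9)),("B",(358,185),(369.3,177.1))): print(n,"foot",footfit(t,sd,l)[0].round(4))
a=cv2.resize(t[120:260,220:420],None,fx=2.5,fy=2.5,interpolation=cv2.INTER_CUBIC)
b=cv2.resize(s[100:260,200:400],None,fx=2.5,fy=2.5,interpolation=cv2.INTER_CUBIC)
cv2.imwrite("pics/p4.png",np.vstack([a[:280],b[:320]]))
```

```text
b [327.7 170.   16.1] [332.  132.1  16.2] top [ 0.655  -0.0757] side [ 0.6568 -0.0796]
A [286.4 161.9  16.3] [316.6 113.7  12.6] top [0.6691 0.0032] side [0.6705 0.0018]
B [369.3 177.1  16.1] [346.7 154.2  23.4] top [ 0.643  -0.1548] side [ 0.6364 -0.1599]
t 11.28 pos [ 0.5388 -0.0579  0.1283] tilt 19.1 grip mm 31.4 F [-0.9 -0.1  0.4]
q [-0.351 -0.091  0.365  2.139  0.117  0.76   1.34 ]
x [ 0.323 -0.054 -0.945] y [-0.93   0.167 -0.327] z [0.175 0.985 0.003]
shift units now axes [ 0.76 -0.64  0.06]  in final axes [ 0.88 -0.46  0.08] turn [ 0.01   0.007 -0.132]
b foot [ 0.6546 -0.0754  0.0272]
A foot [0.6685 0.0029 0.0273]
B foot [ 0.6424 -0.1535  0.0273]
```

View pics/p4.png

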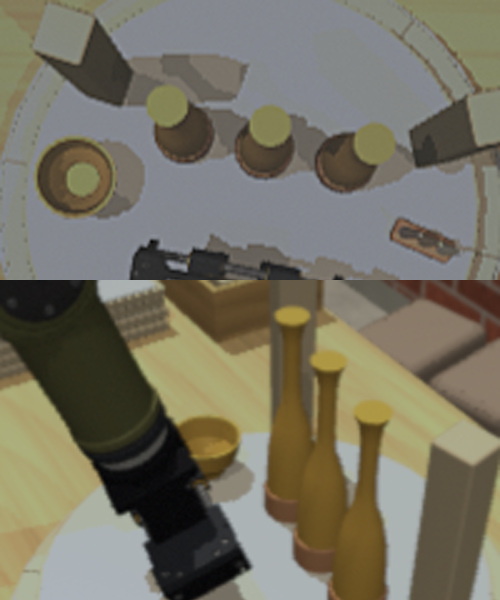

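The bottle stands upright in line with the other two, at top-crop feet (184,130), (265,148) and (346,162). By the foot fits it is within about 1 mm of the middle, and the gripper is clear with force near zero. Handing in.

```bash
python3 -c "
from bench import *
print(close_job())"
```

```text
the job is handed in; nothing more can be done
None
```

The bottle now stands upright in the gap between the other two, in line with them and within about 1 mm of midway. I pushed it there with two fingertips low on its bare foot, in three short pushes, then backed the gripper off about 85 mm. The job was handed in at about 11.3 s.

**Last checks**
- **Position:** the foot fit puts the bottle at (0.6546, −0.0754), against a gap middle of (0.6555, −0.0753). The lip measured in the top view gives the same, about 1 mm short across the row.
- **Neighbours:** bottle_a and bottle_b kept their pixel positions in the top view throughout. The bowl, cones and props look unmoved in the pictures.
- **Spacing:** the bottle centres are about 159 mm apart, leaving roughly 21 mm free on each side.
- **Forces:** readings stayed below about 9 N, and were near zero after backing off.

**What disagreed or came close**
- **Side-view lip readings:** these were 2–8 mm off the top view because the lip masks there were partly cut off, so I relied on the top view and the foot fits.
- **Joint 2:** it read −0.301 once, at its −0.30 limit, during the first approach. I moved it away straight after.

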